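Seat a drilling template over the locating pin of a jig

ROBOT

A 6-joint arm with a two-finger parallel gripper is mounted at the origin on a cart in front of the work surface, level with it; the furniture and walls round the work are solid. World frame = base frame: x ahead of the robot, y to its left, z up, the work surface at z = 0. Lengths are in m, angles in rad, forces in N, time in s.
With the tool pointing down it reaches from about 0.35 to 0.875 m from the base axis. Payload 4.2 kg.
Tool frame: the origin (TCP) lies on the centre line of the jaws, within the pads' length; the fingertips stand 22 mm ahead of it and the grasp point (between the pads) lies 3 mm ahead of it (robot.finger_overhang is the distance from the TCP to the fingertips, in m); z points along the fingers, y is the line along which they close (so a half turn about z gives the same grasp; the last joint's range is limited). The gripper opens to 85 mm and grips with 20 to 120 N. Pads are 22 mm wide; open, the fingers measure 114 mm over their backs; the gripper's body (76 mm by 85 mm) begins 54 mm behind the grasp point. The pads swing forward as they close: fully open they stand 13 mm farther back than shut.
Start: joints at [1.503, 0.385, 0.008, 0, -1.194, -0.259], TCP at [0.201, 0.592, 0.253] pointing down, gripper open.
Joint ranges: [-3.14, 3.14], [-1.21, 2.06], [-1.07, 1.41], [-3.16, 2.05], [-2.99, -0.16], [-3.1, 3.1]. Speed limits (rad/s): [2.79, 2.79, 3.14, 3.14, 3.14, 3.14].

INTERFACE

Orientations are given as [roll, pitch, yaw] about the fixed x, y, z axes, in that order (R = Rz(yaw) Ry(pitch) Rx(roll)).
In Python, from rig import robot gives the robot as it stands. The module is installed in compiled form; this text tells all that it offers.
- The arm moves only by the shell command python3 -m inch 'ROWS'. ROWS is JSON, a list of rows, each an object with "offset": the shift along the tool's x, y, z in cm, a list of three; "rot": the turn, a rotation vector about the tool's x, y, z in rad, a list of three; "hand": the opening in per cent of the stroke, from 0 (shut) to 100 (fully open). In form: [{"offset": [dx, dy, dz], "rot": [ax, ay, az], "hand": hand}, ...]. A call has exactly 10 rows; each row is the pose to reach, as a shift and turn from the pose commanded when the call began, along the tool's axes at that moment; what a row does not reach only later rows make up. A row lasts 1/12 s, in which the tool goes at most 41.7 mm and 7.16 degrees, less where a joint would pass 70% of its speed; a pose out of reach is approached as far as the arm can. A call with a gripper value outside its range is refused whole. The fingers move at their own pace and stop on an object; the grip force is fixed at half the most. Time passes only in rows, so rows that repeat a pose let the fingers close, or fill a call up. It gives the time, the measured TCP pose, the force, the opening and the grip force at its end, in the units of the state.
- robot.read_state(): the state, without advancing time (a new reading comes with each control period).
- robot.get_image(name): name is "side" or "top"; returns the picture (480x640x3 uint8, red, green, blue); there is no depth.
- robot.get_calibration(name): a dict with "K" (3x3 intrinsics, pixels), "origin" and "orientation" of the camera in the world. Camera axes: x right, y up, looking along -z (the intrinsics and any distortion apply to the point x, -y, -z); pixel columns grow to the right and rows downward; lengths in m; the calibration is good to about 2 mm. A picture is of the moment at which its call begins. get_calibration takes no time and is no camera call.
- robot.finish_job(): hands the job in; it is judged then, once.
The state is a dict: "time_s": time; "joint_pos": joint angles; "dq": joint speeds; "effort": joint torques, N m; "position": TCP position; "tool_rot": TCP orientation; "contact_force": force on the tool from outside, world axes, zero at the start; "wrist_torque": the same for the moment, N m; "opening": opening from 0.0 (shut) to 1.0 (fully open); "gripper_force": force on a finger pad.
Only numpy, scipy, OpenCV 4.12 (cv2) and the standard library are available. Lean on these libraries where they do the work, as an engineer would, in place of code of your own. Each camera call takes 0.05 s, during which the arm holds its last target. There are 200 camera calls.

TASK

Fit the loose drilling template on the drilling jig: lay it with one long side along the fence, turned so that it lies over the bed and not off its end, and slide it with light pressure until the large hole near its end drops over the steel locating pin. The pin can stand anywhere along its slot, so feel for it and never force it; leave the template flat on the bed, let go, and leave the other things where they are.

Things in the scene. Friction and masses are not known exactly. Their poses are not given: they have to be found in the camera images.
- grip (a point): Centre of the wooden grip bar, 20 (x) x 50 (y) x 30 mm (z), on the middle of the loose drilling template, a plywood plate 70 (x) x 160 (y) x 8 mm (z), about 0.2 kg, that starts flat on the bench. The point is 23 mm above the plate's underside, 15 mm above its top face. Axes: y along plate and bar, z up.
- hole (a point): Centre, at the plate's underside, of the template's large through hole (12 mm across, 8 mm deep), on the plate's centre line 45 mm from its middle towards -y, 35 mm from that end. The four other holes are only 6 mm and of no concern. Same axes as grip.
- drill_template: The same template as a whole; origin at the middle of the plate's underside, 23 mm straight below grip. Same axes.
- jig: Drilling jig, fixed: plywood board 120 (x) x 220 (y) x 18 mm (z), origin at the middle of its underside; its top is the bed. A dark fence, 12 mm above the bed, 16 mm thick, runs along y, inner face at jig x = 30.6 mm. With the template home its axes point the same way as the jig's and its +x long side is 0 to 1.6 mm from the fence.
- slot_mid (a point): Middle of the slot (along jig y) at bed height, jig (-5, -45, 18) mm; axes as the jig. In it a fixed steel pin, 10 mm in diameter, stands 7 mm above the bed, its top coned to 6 mm over the last 2 mm. It is on the slot's centre line, anywhere up to 16 mm either way along y from this point; its place is not measured. Resting on the pin, the template's underside is 7 mm above the bed.
- wood_block: Bystander: wooden block 46 x 82 x 30 mm lying on the bench, origin under its middle.
- cork_block: Bystander: cork sanding block 65 x 110 x 29 mm lying on the bench, origin under its middle.
- tape_measure: Bystander: tape measure 64 x 103 x 36 mm lying on the bench, origin under its middle.

How it is judged:
On the way:
1. the template has been brought to the jig: its hole is over the slot, still above the bed (horizontal distance between hole and slot_mid below 0.035 m and z of hole in the frame of slot_mid above 0.004 m), for 0.1 s.
At the end, for the whole second after the job is handed in: The template lies flat on the bed (underside within 2 mm, tilt under 0.03 rad), along the fence within 0.06 rad, right way round, at rest, its large hole over the pin: within 3 mm of the slot line and 18 mm of the slot middle (it lies flat there only with the pin in the hole) (z of hole in the frame of slot_mid between -0.002 and 0.002 m and x of hole in the frame of slot_mid between -0.003 and 0.003 m and y of hole in the frame of slot_mid between -0.018 and 0.018 m and y of grip in the frame of slot_mid above 0.02 m and angle between the y axis of drill_template and the y axis of jig, either way round below 0.06 rad and angle between drill_template's own z axis and vertical below 0.03 rad and linear speed of drill_template below 0.01 m/s); the robot touches nothing.
It fails at once if the template was pressed on the jig or its pin with more than 30 N (contact force between drill_template and jig above 30 N).
It fails at once if the gripper pushed on the jig with more than 20 N (contact force between the fingers and jig above 20 N).
It fails at once if the wood block was pushed more than 30 mm (distance of wood_block from where it was at the start of the episode above 0.03 m).
It fails at once if the cork block was pushed more than 30 mm (distance of cork_block from where it was at the start of the episode above 0.03 m).
It fails at once if the tape measure was pushed more than 30 mm (distance of tape_measure from where it was at the start of the episode above 0.03 m).
It also fails if it takes over 64 s, if anything falls off the work surface, if the arm or the gripper's body presses on something with over 40 N, if the wrist force passes 120 N, or if a joint passes its speed limit or range.

## Working session

There is one attempt and no reset: what is moved stays moved. The work goes in short steps, Python scripts to look and compute and a shell command to move; the robot and the scene stay as the last step left them, time stands still between calls to the robot, and variables do not carry over. Pictures are saved under pics/ and viewed, at most 10 in all, crops included, and the job is handed in when it is done.

```bash
mkdir -p pics; python3 - <<'E'
from rig import robot
import cv2
for n in("top","side"):
    cv2.imwrite(f"pics/{n}0.png",robot.get_image(n)[:,:,::-1]); c=robot.get_calibration(n); print(n,c)
print(robot.read_state())
E
```

```text
top {'K': array([[603.51358871,   0.        , 323.19915341],
       [  0.        , 603.51358871, 243.51935384],
       [  0.        ,   0.        ,   1.        ]]), 'origin': array([ 0.36351113, -0.0837185 ,  1.41824896]), 'orientation': array([ 0.13821174, -0.02019637, -1.54120953])}
side {'K': array([[588.03685309,   0.        , 307.128555  ],
       [  0.        , 588.03685309, 244.83681206],
       [  0.        ,   0.        ,   1.        ]]), 'origin': array([0.49548437, 1.17014892, 0.80046193]), 'orientation': array([ 1.03795949,  0.0097696 , -3.13171116])}
{'time_s': 0.1, 'joint_pos': array([ 1.50262233e+00,  3.85479927e-01,  6.74663334e-03, -4.21785133e-04,
       -1.19401705e+00, -2.58598967e-01]), 'dq': array([ 0.00029909, -0.00169201,  0.00394204,  0.00044455, -0.00203503,
       -0.00061856]), 'effort': array([ 9.06387959e-04, -3.93317056e+01,  1.88929081e+01,  4.19794276e+00,
       -2.59431559e-03,  6.66743077e-06]), 'position': array([0.20044905, 0.59146869, 0.25232653]), 'tool_rot': array([ 3.13960336e+00, -1.20837417e-04, -3.26928411e-01]), 'contact_force': array([-1.2622995 , -0.5203741 , -0.12286558]), 'wrist_torque': array([-0.02325403,  0.05676895, -0.02372269]), 'gripper_force': 0.0, 'opening': 1.0024028082558658}
```

View pics/top0.png

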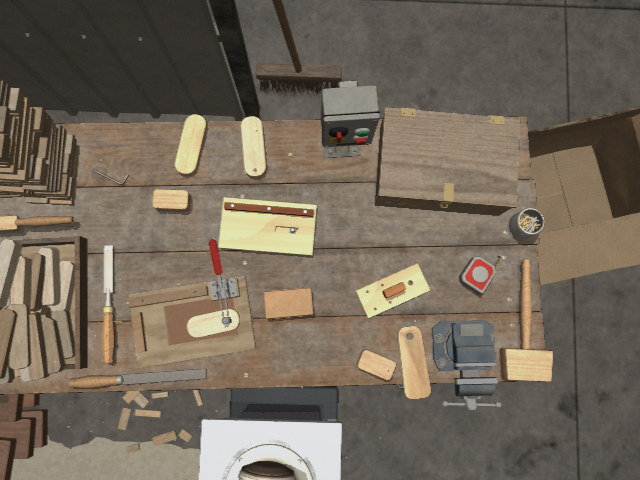

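View pics/side0.png

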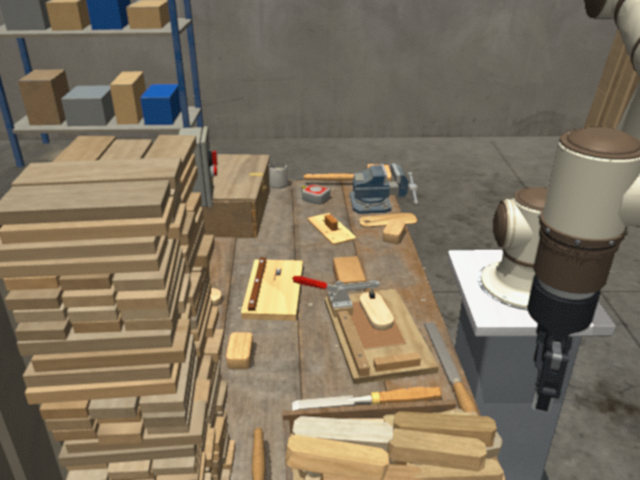

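```bash
cat > h.py <<'E'
import numpy as np, cv2
from rig import robot
from scipy.spatial.transform import Rotation as R
def cam(n):
    c=robot.get_calibration(n); return c["K"],np.array(c["origin"]),R.from_euler("xyz",c["orientation"]).as_matrix()
def w(n,u,v,z):
    K,o,M=cam(n); d=M@(np.array([1,-1,-1])*(np.linalg.inv(K)@[u,v,1])); return o+d*(z-o[2])/d[2]
def px(n,p):
    K,o,M=cam(n); q=K@(np.array([1,-1,-1])*(M.T@(np.array(p)-o))); return q[:2]/q[2]
E
python3 - <<'E'
import cv2,numpy as np
i=cv2.imread("pics/top0.png")
a=cv2.resize(i[190:265,210:330],None,fx=6.5,fy=6.5,interpolation=cv2.INTER_CUBIC)[:, :780]
b=cv2.resize(i[255:325,350:440],None,fx=6.5,fy=6.5,interpolation=cv2.INTER_CUBIC)
cv2.imwrite("pics/a.png",a);cv2.imwrite("pics/b.png",b)
from h import *
print(w("top",268,227,.018),w("top",393,291,.008),px("top",[0.2,.59,.25]),px("top",[0,0,0]))
E
```

```text
[0.5940129  0.02447234 0.018     ] [ 0.45365491 -0.27296155  0.008     ] [-53.73168944 405.29636936] [268.30166558 490.00801074]
```

View pics/a.png

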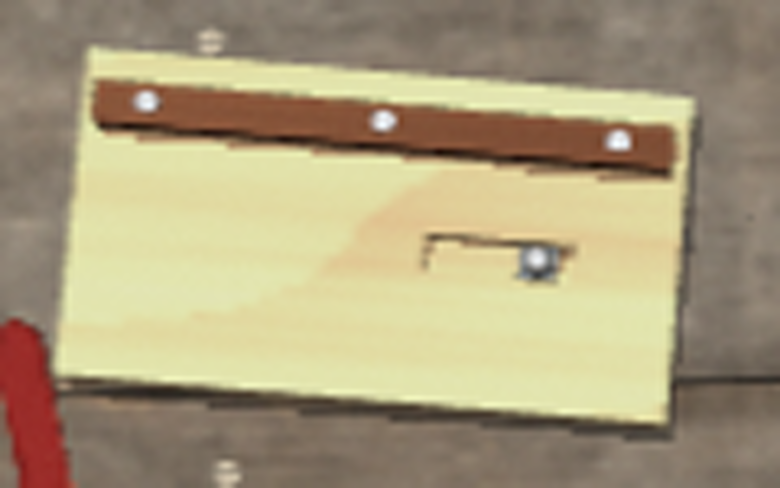

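View pics/b.png

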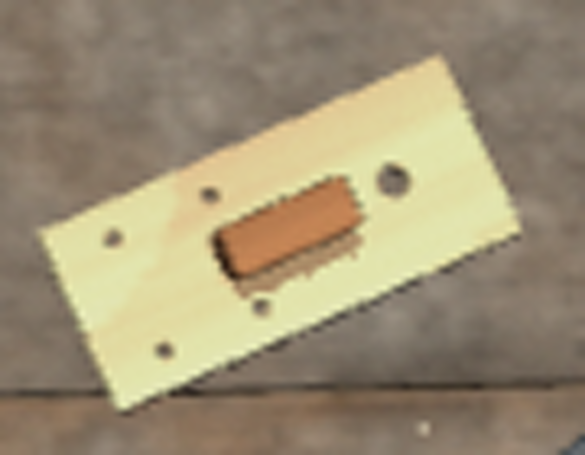

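```bash
python3 - <<'E'
from h import *
def W(l,ox,oy,z): return np.array([w("top",ox+(a-3)/6.5+.0,oy+(b-3)/6.5,z) for a,b in l])
def fit(c,nm):
    # order: (+y+x),( -y +x),(-y -x),(+y -x)
    m=c.mean(0); y=(c[0]+c[3]-c[1]-c[2])/2; x=(c[0]+c[1]-c[2]-c[3])/2
    print(nm,m,"len",np.linalg.norm(x),np.linalg.norm(y),"yaw y",np.arctan2(-y[0],y[1]),"yaw x",np.arctan2(x[1],x[0])); return m
fit(W([(88,47),(694,99),(668,425),(55,377)],210,190,.018),"jig")
fit(W([(40,230),(438,55),(521,234),(120,410)],350,255,.008),"tpl")
print("pin",W([(537,259)],210,190,.025),"hole",W([(393,180)],350,255,.008))
print("fence inner",W([(97,126),(670,172)],210,190,.030))
E
```

```text
jig [0.59669751 0.02583085 0.018     ] len 0.120490918529042 0.2207352863874878 yaw y -0.05008984194485324 yaw x -0.046035924698117334
tpl [ 0.45556495 -0.27219641  0.008     ] len 0.07048351424246409 0.158381008131594 yaw y 0.4406631488419163 yaw x 0.44415545382615274
pin [[ 0.58907551 -0.03261595  0.025     ]] hole [[ 0.47542978 -0.31264059  0.008     ]]
fence inner [[ 0.63141358  0.12673042  0.03      ]
 [ 0.62149801 -0.07938803  0.03      ]]
```

```bash
cat >> h.py <<'E'
def go(x,y,z,yaw,frm=None):
    s=robot.read_state(); p=np.array(s["position"] if frm is None else frm[:3]); r=s["tool_rot"] if frm is None else frm[3:]
    M=R.from_euler("xyz",r); T=R.from_euler("xyz",[np.pi,0,yaw])
    print("offset cm",np.round(M.inv().apply(np.array([x,y,z])-p)*100,2),"rot",np.round((M.inv()*T).as_rotvec(),3))
E
python3 -c "
from h import *
P=np.pi
go(.47,.28,.25,-.9); go(.47,-.10,.25,-1.128,[.47,.28,.25,P,0,-.9]); go(.4556,-.2722,.12,-1.128,[.47,-.1,.25,P,0,-1.128])"
```

```text
offset cm [35.53 20.84  0.28] rot [ 0.002 -0.001  0.573]
offset cm [29.77 23.62  0.  ] rot [ 0.    -0.     0.228]
offset cm [14.94  8.68 13.  ] rot [0. 0. 0.]
```

```bash
python3 -m inch '[{"offset":[35.5,20.8,0.3],"rot":[0,0,0.573],"hand":100},{"offset":[35.5,20.8,0.3],"rot":[0,0,0.573],"hand":100},{"offset":[35.5,20.8,0.3],"rot":[0,0,0.573],"hand":100},{"offset":[35.5,20.8,0.3],"rot":[0,0,0.573],"hand":100},{"offset":[35.5,20.8,0.3],"rot":[0,0,0.573],"hand":100},{"offset":[35.5,20.8,0.3],"rot":[0,0,0.573],"hand":100},{"offset":[35.5,20.8,0.3],"rot":[0,0,0.573],"hand":100},{"offset":[35.5,20.8,0.3],"rot":[0,0,0.573],"hand":100},{"offset":[35.5,20.8,0.3],"rot":[0,0,0.573],"hand":100},{"offset":[35.5,20.8,0.3],"rot":[0,0,0.573],"hand":100}]'; python3 -c "
from h import *
go(.47,-.10,.25,-1.128)"
```

```text
time_s: 0.93
position: [0.471, 0.2787, 0.25]
tool_rot: [3.141, -0.0, -0.9]
contact_force: [0.4, 0.9, 0.2]
opening: 0.999
gripper_force: 0.0
offset cm [2.961e+01 2.360e+01 2.000e-02] rot [ 0.001 -0.     0.228]
```

```bash
python3 -m inch '[{"offset":[29.6,23.6,0],"rot":[0,0,0.228],"hand":100},{"offset":[29.6,23.6,0],"rot":[0,0,0.228],"hand":100},{"offset":[29.6,23.6,0],"rot":[0,0,0.228],"hand":100},{"offset":[29.6,23.6,0],"rot":[0,0,0.228],"hand":100},{"offset":[29.6,23.6,0],"rot":[0,0,0.228],"hand":100},{"offset":[29.6,23.6,0],"rot":[0,0,0.228],"hand":100},{"offset":[29.6,23.6,0],"rot":[0,0,0.228],"hand":100},{"offset":[29.6,23.6,0],"rot":[0,0,0.228],"hand":100},{"offset":[29.6,23.6,0],"rot":[0,0,0.228],"hand":100},{"offset":[29.6,23.6,0],"rot":[0,0,0.228],"hand":100}]'; python3 -c "
from h import *
go(.4556,-.2722,.10,-1.128)"
```

```text
time_s: 1.77
position: [0.4681, -0.1025, 0.2499]
tool_rot: [3.14, -0.0, -1.134]
contact_force: [0.2, 1.3, 0.5]
opening: 0.998
gripper_force: 0.0
offset cm [14.85  8.28 15.01] rot [ 0.002 -0.    -0.006]
```

```bash
python3 -m inch '[{"offset":[14.9,8.5,15],"rot":[0,0,0],"hand":100},{"offset":[14.9,8.5,15],"rot":[0,0,0],"hand":100},{"offset":[14.9,8.5,15],"rot":[0,0,0],"hand":100},{"offset":[14.9,8.5,15],"rot":[0,0,0],"hand":100},{"offset":[14.9,8.5,15],"rot":[0,0,0],"hand":100},{"offset":[14.9,8.5,15],"rot":[0,0,0],"hand":100},{"offset":[14.9,8.5,15],"rot":[0,0,0],"hand":100},{"offset":[14.9,8.5,15],"rot":[0,0,0],"hand":100},{"offset":[14.9,8.5,15],"rot":[0,0,0],"hand":100},{"offset":[14.9,8.5,15],"rot":[0,0,0],"hand":100}]'; python3 -c "
from h import *
go(.4556,-.2722,.034,-1.128)
i=robot.get_image('side')
print(px('side',[.4556,-.2722,.038]))
u,v=map(int,px('side',[.4556,-.2722,.06]))
cv2.imwrite('pics/s1.png',cv2.resize(i[v-60:v+60,u-75:u+75,::-1],None,fx=5,fy=5,interpolation=cv2.INTER_CUBIC)); print(u-75,v-60)"
```

```text
time_s: 2.6
position: [0.4572, -0.268, 0.1015]
tool_rot: [-3.14, -0.001, -1.126]
contact_force: [0.1, 0.7, 0.5]
opening: 1.003
gripper_force: 0.0
offset cm [0.3  0.34 6.75] rot [-0.002 -0.001  0.002]
[329.35777249 217.34047266]
254 150
```

View pics/s1.png

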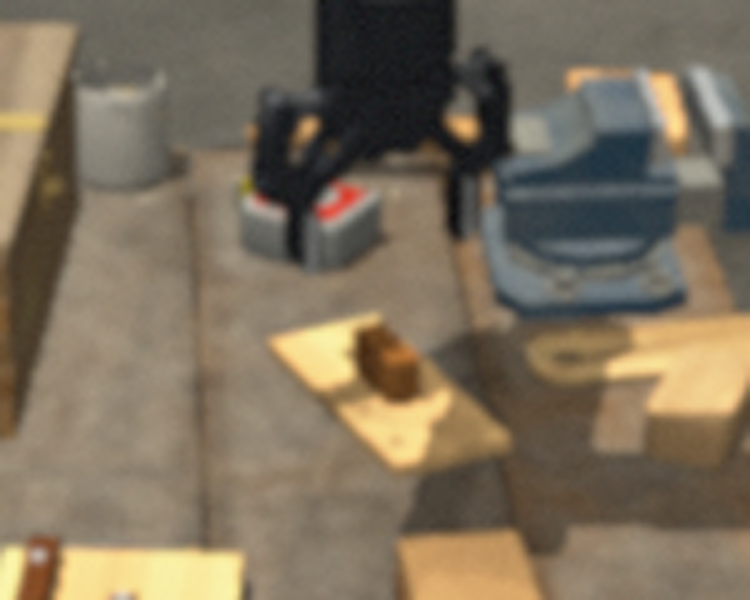

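```bash
python3 -m inch '[{"offset":[0.2,0.25,3],"rot":[0,0,0],"hand":100},{"offset":[0.2,0.25,5],"rot":[0,0,0],"hand":100},{"offset":[0.2,0.25,6.7],"rot":[0,0,0],"hand":100},{"offset":[0.2,0.25,6.7],"rot":[0,0,0],"hand":100},{"offset":[0.2,0.25,6.7],"rot":[0,0,0],"hand":60},{"offset":[0.2,0.25,6.7],"rot":[0,0,0],"hand":50},{"offset":[0.2,0.25,6.7],"rot":[0,0,0],"hand":40},{"offset":[0.2,0.25,6.7],"rot":[0,0,0],"hand":30},{"offset":[0.2,0.25,6.7],"rot":[0,0,0],"hand":15},{"offset":[0.2,0.25,6.7],"rot":[0,0,0],"hand":0}]'
```

```text
time_s: 3.48
position: [0.4555, -0.2717, 0.0344]
tool_rot: [-3.14, -0.001, -1.127]
contact_force: [-0.1, -0.7, -1.1]
opening: 0.226
gripper_force: 59.5
```

```bash
python3 -c "
from h import *
go(.5912,.0123,.12,-1.619,[.4555,-.2717,.0344,np.pi,0,-1.127]); go(.5912,.0123,.08,-1.619,[.5912,.0123,.12,np.pi,0,-1.619]); print(w('top',213,240,.05))"
```

```text
offset cm [-19.82 -24.45  -8.56] rot [-0.    -0.     0.492]
offset cm [ 0. -0.  4.] rot [0. 0. 0.]
[0.55456363 0.14600863 0.05      ]
```

```bash
python3 -m inch '[{"offset":[0,0,-3],"rot":[0,0,0],"hand":0},{"offset":[0,0,-6],"rot":[0,0,0],"hand":0},{"offset":[0,0,-8.5],"rot":[0,0,0],"hand":0},{"offset":[-4,-2.5,-8.5],"rot":[0,0,0.05],"hand":0},{"offset":[-8,-5,-8.5],"rot":[0,0,0.15],"hand":0},{"offset":[-11.5,-8,-8.5],"rot":[0,0,0.25],"hand":0},{"offset":[-14,-11,-8.5],"rot":[0,0,0.35],"hand":0},{"offset":[-16,-14,-8.5],"rot":[0,0,0.42],"hand":0},{"offset":[-16,-16,-8.5],"rot":[0,0,0.492],"hand":0},{"offset":[-16,-16,-8.5],"rot":[0,0,0.492],"hand":0}]'; python3 -c "
from h import *
go(.5912,.0123,.08,-1.619)"
```

```text
time_s: 4.32
position: [0.5352, -0.0548, 0.1189]
tool_rot: [-3.136, 0.001, -1.616]
contact_force: [0.0, -0.2, -1.3]
opening: 0.224
gripper_force: 59.4
offset cm [-6.96 -5.27  3.92] rot [-0.005  0.001  0.003]
```

```bash
python3 -m inch '[{"offset":[-2,-1.5,0],"rot":[0,0,0],"hand":0},{"offset":[-4,-3,0],"rot":[0,0,0],"hand":0},{"offset":[-6,-4.5,0],"rot":[0,0,0],"hand":0},{"offset":[-6.9,-5.2,0],"rot":[0,0,0],"hand":0},{"offset":[-6.9,-5.2,1],"rot":[0,0,0],"hand":0},{"offset":[-6.9,-5.2,2.5],"rot":[0,0,0],"hand":0},{"offset":[-6.9,-5.2,3.9],"rot":[0,0,0],"hand":0},{"offset":[-6.9,-5.2,3.9],"rot":[0,0,0],"hand":0},{"offset":[-6.9,-5.2,3.9],"rot":[0,0,0],"hand":0},{"offset":[-6.9,-5.2,3.9],"rot":[0,0,0],"hand":0}]'; python3 -c "
from h import *
go(.5912,.0123,.08,-1.619)
print(robot.read_state()['tool_rot'],robot.read_state()['position'])
i=robot.get_image('top')
cv2.imwrite('pics/t2.png',cv2.resize(i[185:270,205:335,::-1],None,fx=6,fy=6,interpolation=cv2.INTER_CUBIC))
i=robot.get_image('side')
cv2.imwrite('pics/s2.png',cv2.resize(i[225:335,220:340,::-1],None,fx=5,fy=5,interpolation=cv2.INTER_CUBIC))"
```

```text
time_s: 5.15
position: [0.586, 0.0073, 0.0796]
tool_rot: [-3.142, -0.0, -1.62]
contact_force: [0.4, 0.5, -1.3]
opening: 0.225
gripper_force: 59.4
offset cm [-0.53 -0.49 -0.04] rot [-0.    -0.    -0.001]
[-3.14155562e+00 -1.80765398e-04 -1.62027331e+00] [0.58601361 0.0072699  0.07960356]
```

View pics/t2.png

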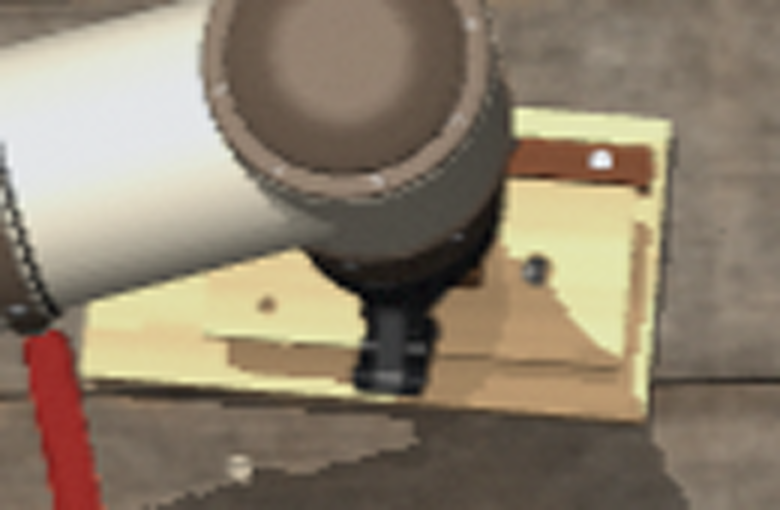

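View pics/s2.png

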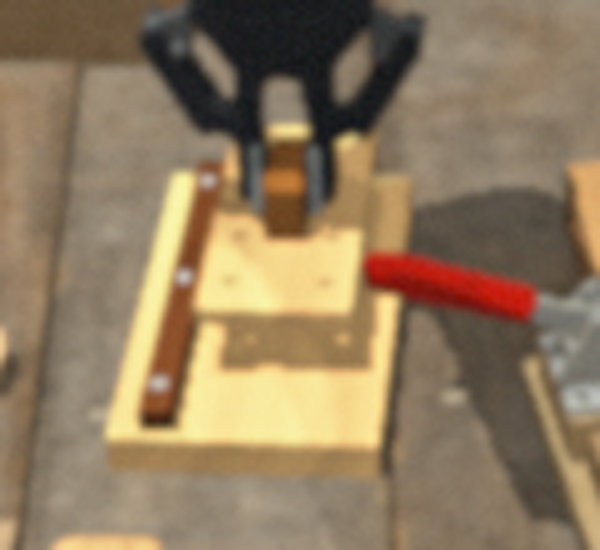

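```bash
python3 -c "
from h import *
f=lambda a,b,z:w('top',205+a/6-.42,185+b/6-.42,z)
print(f(536,269,.0532)); print('edges', f(513,180,.0532),f(636,190,.0532),f(620,366,.0532),f(440,357,.0532))"
```

```text
[ 0.58457574 -0.03767508  0.0532    ]
edges [ 0.61877368 -0.02763092  0.0532    ] [ 0.61645521 -0.07480574  0.0532    ] [ 0.54828359 -0.07093311  0.0532    ] [ 0.54952313 -0.00246695  0.0532    ]
```

```bash
python3 -m inch '[{"offset":[-0.3,-0.15,0],"rot":[0,0,0],"hand":0},{"offset":[-0.52,-0.25,0],"rot":[0,0,0],"hand":0},{"offset":[-0.52,-0.25,0.6],"rot":[0,0,0],"hand":0},{"offset":[-0.52,-0.25,1.0],"rot":[0,0,0],"hand":0},{"offset":[-0.52,-0.25,1.3],"rot":[0,0,0],"hand":0},{"offset":[-0.52,-0.25,1.6],"rot":[0,0,0],"hand":0},{"offset":[-0.52,-0.25,1.8],"rot":[0,0,0],"hand":0},{"offset":[-0.52,-0.25,1.8],"rot":[0,0,0],"hand":0},{"offset":[-0.52,-0.25,1.8],"rot":[0,0,0],"hand":0},{"offset":[-0.52,-0.25,1.8],"rot":[0,0,0],"hand":0}]'; python3 -c "
from h import *
s=robot.read_state();print(s['position'],s['tool_rot'],s['contact_force'],s['wrist_torque'])"
```

```text
time_s: 6.08
position: [0.5891, 0.013, 0.0614]
tool_rot: [-3.141, 0.0, -1.62]
contact_force: [-0.6, 0.5, -2.6]
opening: 0.224
gripper_force: 59.4
[0.58910739 0.01304188 0.06141217] [-3.14133069e+00  3.45876092e-05 -1.61976951e+00] [-0.56117956  0.50641077 -2.56117798] [ 0.00200322 -0.03098887 -0.00245933]
```

```bash
python3 -m inch '[{"offset":[0,-0.03,0],"rot":[0,0,0],"hand":0},{"offset":[0,-0.06,0],"rot":[0,0,0],"hand":0},{"offset":[0,-0.09,0],"rot":[0,0,0],"hand":0},{"offset":[0,-0.12,0],"rot":[0,0,0],"hand":0},{"offset":[0,-0.15,0],"rot":[0,0,0],"hand":0},{"offset":[0,-0.17,0],"rot":[0,0,0],"hand":0},{"offset":[0,-0.19,0],"rot":[0,0,0],"hand":0},{"offset":[0,-0.2,0],"rot":[0,0,0],"hand":0},{"offset":[0,-0.2,0],"rot":[0,0,0],"hand":0},{"offset":[0,-0.2,0],"rot":[0,0,0],"hand":0}]'
```

```text
time_s: 6.92
position: [0.5909, 0.0129, 0.0613]
tool_rot: [3.142, -0.0, -1.62]
contact_force: [0.0, -1.4, -2.3]
opening: 0.216
gripper_force: 59.4
```

```bash
python3 -m inch '[{"offset":[0,-0.01,0],"rot":[0,0,0],"hand":0},{"offset":[0,-0.02,0],"rot":[0,0,0],"hand":0},{"offset":[0,-0.03,0],"rot":[0,0,0],"hand":0},{"offset":[0,-0.04,0],"rot":[0,0,0],"hand":0},{"offset":[0,-0.05,0],"rot":[0,0,0],"hand":0},{"offset":[0,-0.06,0],"rot":[0,0,0],"hand":0},{"offset":[0,-0.07,0],"rot":[0,0,0],"hand":0},{"offset":[0,-0.07,0],"rot":[0,0,0],"hand":0},{"offset":[0,-0.07,0],"rot":[0,0,0],"hand":0},{"offset":[0,-0.07,0],"rot":[0,0,0],"hand":0}]'
```

```text
time_s: 7.75
position: [0.5913, 0.0129, 0.0612]
tool_rot: [3.141, -0.0, -1.62]
contact_force: [-2.2, 0.6, -1.3]
opening: 0.223
gripper_force: 59.5
```

```bash
python3 -m inch '[{"offset":[0,-0.01,0],"rot":[0,0,0],"hand":0},{"offset":[0,-0.02,0],"rot":[0,0,0],"hand":0},{"offset":[0,-0.03,0],"rot":[0,0,0],"hand":0},{"offset":[0,-0.04,0],"rot":[0,0,0],"hand":0},{"offset":[0,-0.05,0],"rot":[0,0,0],"hand":0},{"offset":[0,-0.05,0],"rot":[0,0,0],"hand":0},{"offset":[0,-0.05,0],"rot":[0,0,0],"hand":0},{"offset":[0,-0.05,0],"rot":[0,0,0],"hand":0},{"offset":[0,-0.05,0],"rot":[0,0,0],"hand":0},{"offset":[0,-0.05,0],"rot":[0,0,0],"hand":0}]'
```

```text
time_s: 8.58
position: [0.5915, 0.0129, 0.0611]
tool_rot: [3.14, -0.0, -1.62]
contact_force: [-4.8, 2.3, 1.3]
opening: 0.221
gripper_force: 59.7
```

```bash
python3 -m inch '[{"offset":[0,-0.0,0],"rot":[0,0,0],"hand":0},{"offset":[0,0.08,0],"rot":[0,0,0],"hand":0},{"offset":[0.05,0.12,0],"rot":[0,0,0],"hand":0},{"offset":[0.05,0.12,0.05],"rot":[0,0,0],"hand":0},{"offset":[0.05,0.12,0.1],"rot":[0,0,0],"hand":0},{"offset":[0.05,0.12,0.15],"rot":[0,0,0],"hand":0},{"offset":[0.05,0.12,0.2],"rot":[0,0,0],"hand":0},{"offset":[0.05,0.12,0.25],"rot":[0,0,0],"hand":0},{"offset":[0.05,0.12,0.3],"rot":[0,0,0],"hand":0},{"offset":[0.05,0.12,0.3],"rot":[0,0,0],"hand":0}]'; python3 -c "
from h import *
s=robot.read_state();print(s['position'],s['tool_rot'],s['contact_force'],s['wrist_torque'])"
```

```text
time_s: 9.42
position: [0.5913, 0.0124, 0.0583]
tool_rot: [-3.141, 0.0, -1.62]
contact_force: [-0.6, -0.9, -1.6]
opening: 0.223
gripper_force: 59.5
[0.59128969 0.01239525 0.05830761] [-3.14085892e+00  1.27850399e-05 -1.61958064e+00] [-0.60339863 -0.85653007 -1.6266346 ] [-0.21469527  0.39352255 -0.15153827]
```

```bash
python3 -m inch '[{"offset":[0,0,0.03],"rot":[0,0,0],"hand":0},{"offset":[0,0,0.06],"rot":[0,0,0],"hand":0},{"offset":[0,0,0.09],"rot":[0,0,0],"hand":0},{"offset":[0,0,0.12],"rot":[0,0,0],"hand":0},{"offset":[0,0,0.15],"rot":[0,0,0],"hand":0},{"offset":[0,0,0.15],"rot":[0,0,0],"hand":0},{"offset":[0,0,0.15],"rot":[0,0,0],"hand":0},{"offset":[0,0,0.15],"rot":[0,0,0],"hand":0},{"offset":[0,0,0.15],"rot":[0,0,0],"hand":0},{"offset":[0,0,0.15],"rot":[0,0,0],"hand":0}]'; python3 -c "
from h import *
s=robot.read_state();print(s['position'],s['tool_rot'],s['contact_force'],s['wrist_torque'])"
```

```text
time_s: 10.25
position: [0.5912, 0.0125, 0.0569]
tool_rot: [-3.141, 0.0, -1.62]
contact_force: [0.1, -0.2, -2.3]
opening: 0.222
gripper_force: 59.5
[0.59116408 0.01251228 0.05686304] [-3.14107280e+00  1.07792704e-04 -1.61960726e+00] [ 0.05358217 -0.23255098 -2.25054376] [-0.01508281  0.05530345 -0.02758657]
```

```bash
python3 -m inch '[{"offset":[0,0,0.05],"rot":[0,0,0],"hand":0},{"offset":[0,0,0.1],"rot":[0,0,0],"hand":0},{"offset":[0,0,0.15],"rot":[0,0,0],"hand":0},{"offset":[0,0,0.2],"rot":[0,0,0],"hand":0},{"offset":[0,0,0.25],"rot":[0,0,0],"hand":0},{"offset":[0,0,0.3],"rot":[0,0,0],"hand":0},{"offset":[0,0,0.35],"rot":[0,0,0],"hand":0},{"offset":[0,0,0.35],"rot":[0,0,0],"hand":0},{"offset":[0,0,0.35],"rot":[0,0,0],"hand":0},{"offset":[0,0,0.35],"rot":[0,0,0],"hand":0}]'; python3 -c "
from h import *
s=robot.read_state();print(s['position'],s['tool_rot'],s['contact_force'],s['wrist_torque'])"
```

```text
time_s: 11.08
position: [0.591, 0.0125, 0.0533]
tool_rot: [-3.142, 0.0, -1.62]
contact_force: [0.1, 0.1, -1.7]
opening: 0.223
gripper_force: 59.5
[0.59096381 0.01247076 0.0533116 ] [-3.14155529e+00  1.02789363e-05 -1.61974667e+00] [ 0.11644073  0.14798202 -1.73236089] [ 0.06184887  0.02854712 -0.01569648]
```

Underside about 0.9 mm above the bed, unloaded. Down gently to touch.

```bash
python3 -m inch '[{"offset":[0,0,0.02],"rot":[0,0,0],"hand":0},{"offset":[0,0,0.04],"rot":[0,0,0],"hand":0},{"offset":[0,0,0.06],"rot":[0,0,0],"hand":0},{"offset":[0,0,0.08],"rot":[0,0,0],"hand":0},{"offset":[0,0,0.1],"rot":[0,0,0],"hand":0},{"offset":[0,0,0.1],"rot":[0,0,0],"hand":0},{"offset":[0,0,0.1],"rot":[0,0,0],"hand":0},{"offset":[0,0,0.1],"rot":[0,0,0],"hand":0},{"offset":[0,0,0.1],"rot":[0,0,0],"hand":0},{"offset":[0,0,0.1],"rot":[0,0,0],"hand":0}]'; python3 -c "
from h import *
s=robot.read_state();print(s['position'],s['tool_rot'],s['contact_force'],s['wrist_torque'])"
```

```text
time_s: 11.92
position: [0.5909, 0.0125, 0.0524]
tool_rot: [-3.142, -0.0, -1.62]
contact_force: [-1.4, 0.0, 0.5]
opening: 0.224
gripper_force: 59.8
[0.590927   0.01246302 0.05243873] [-3.14158676e+00 -9.09851727e-06 -1.61975254e+00] [-1.40660874  0.00797128  0.48021192] [0.03202951 0.23135224 0.04244794]
```

```bash
python3 -m inch '[{"offset":[0,0,0],"rot":[0,0,0],"hand":32},{"offset":[0,0,0],"rot":[0,0,0],"hand":40},{"offset":[0,0,0],"rot":[0,0,0],"hand":40},{"offset":[0,0,0],"rot":[0,0,0],"hand":40},{"offset":[0,0,0],"rot":[0,0,0],"hand":40},{"offset":[0,0,-1],"rot":[0,0,0],"hand":40},{"offset":[0,0,-3],"rot":[0,0,0],"hand":40},{"offset":[0,0,-6],"rot":[0,0,0],"hand":40},{"offset":[0,0,-10],"rot":[0,0,0],"hand":40},{"offset":[0,0,-13],"rot":[0,0,0],"hand":40}]'
```

```text
time_s: 12.75
position: [0.5916, 0.0124, 0.1859]
tool_rot: [-3.139, 0.0, -1.619]
contact_force: [2.2, 0.6, -0.1]
opening: 0.397
gripper_force: 0.0
```

```bash
python3 -m inch '[{"offset":[4,0,0],"rot":[0,0,0],"hand":40},{"offset":[8,0,-1],"rot":[0,0,0],"hand":40},{"offset":[12,0,-2],"rot":[0,0,0],"hand":40},{"offset":[16,0,-2],"rot":[0,0,0],"hand":40},{"offset":[20,0,-2],"rot":[0,0,0],"hand":40},{"offset":[24,0,-2],"rot":[0,0,0],"hand":40},{"offset":[24,0,-2],"rot":[0,0,0],"hand":40},{"offset":[24,0,-2],"rot":[0,0,0],"hand":40},{"offset":[24,0,-2],"rot":[0,0,0],"hand":40},{"offset":[24,0,-2],"rot":[0,0,0],"hand":40}]'; python3 -c "
from h import *
i=robot.get_image('top')
cv2.imwrite('pics/t3.png',cv2.resize(i[185:270,205:335,::-1],None,fx=6,fy=6,interpolation=cv2.INTER_CUBIC))
i=robot.get_image('side')
cv2.imwrite('pics/s3.png',cv2.resize(i[225:335,220:340,::-1],None,fx=5,fy=5,interpolation=cv2.INTER_CUBIC))"
```

```text
time_s: 13.58
position: [0.5793, -0.2264, 0.2027]
tool_rot: [-3.141, 0.0, -1.619]
contact_force: [0.6, 0.4, 0.6]
opening: 0.397
gripper_force: 0.0
```

View pics/t3.png

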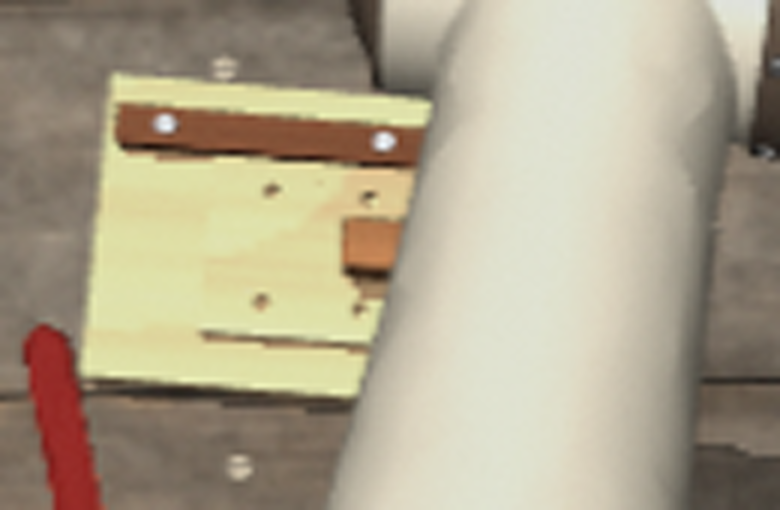

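View pics/s3.png

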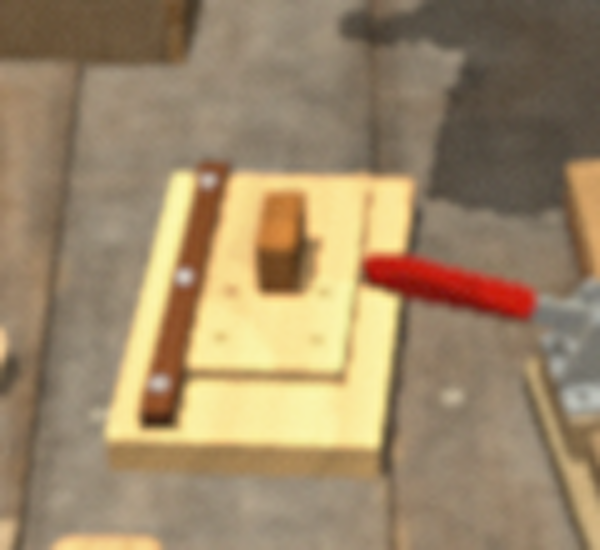

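The side picture shows the template flat on the bed, its long side parallel to the fence, with the grip bar at (280,240). The top picture agrees, although the arm hides the pin end. Handing in.

```bash
python3 -c "
from rig import robot
print(robot.finish_job())"
```

```text
the job is handed in; nothing more can be done
None
```

The template was lowered over the pin without forcing and lies flat on the bed along the fence; I let it go and handed the job in at about 13.7 s, and no verdict was returned.

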